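Demagnetise the setting ring

ROBOT

A 7-joint arm with a two-finger parallel gripper is mounted at the origin on a cart in front of the work surface, level with it; the furniture and walls round the work are solid. World frame = base frame: x ahead of the robot, y to its left, z up, the work surface at z = 0. Lengths are in m, angles in degrees, forces in N, time in s.
With the tool pointing down it reaches from about 0.425 to 0.875 m from the base axis. Payload 4.7 kg.
Tool frame: the origin (TCP) lies midway between the tips of the shut fingers; the grasp point (between the pads) lies 19 mm behind it; z points along the fingers, y is the line along which they close (so a half turn about z gives the same grasp; the last joint's range is limited). The gripper opens to 87 mm and grips with 3 to 60 N. Pads are 19 mm wide; open, the fingers measure 117 mm over their backs; the gripper's body (75 mm by 190 mm) begins 51 mm behind the grasp point.
Start: joints at [69.907, 18.392, -4.016, 83.108, 1.295, 78.541, -3.26], TCP at [0.232, -0.607, 0.223] pointing down, gripper open.
Joint ranges: [-163.93, 163.93], [-17.29, 119.83], [-79.2, 71.16], [3.27, 140.29], [-89.18, 269.18], [5.43, 117.66], [-154.24, 154.24]. Speed limits (degrees/s): [147.25, 147.25, 180, 180, 180, 180, 180].

INTERFACE

Orientations are given as [roll, pitch, yaw] about the fixed x, y, z axes, in that order (R = Rz(yaw) Ry(pitch) Rx(roll)).
In Python, from cell import env, viewer, boxes_of, masks_of gives the robot as it stands. The module is installed in compiled form; this text tells all that it offers.
- The arm moves only by the tool apply_moves, never from a script. Its argument "moves" is a list of rows, each a list of 7 numbers: the shift along the tool's x, y, z scaled (see below), then the turn, a rotation vector about the tool's x, y, z scaled (see below), then the opening, from 0 (shut) to 1 (fully open). A call has 1 to 20 rows; each row is the pose to reach, as a shift and turn from the pose commanded when the call began, along the tool's axes at that moment; what a row does not reach only later rows make up. The controller multiplies each number of a shift by 0.2 m and each number of a turn by 1.5 rad. A row lasts 1/10 s, in which the tool goes at most 50 mm and 8.59 degrees, less where a joint would pass 70% of its speed; a pose out of reach is approached as far as the arm can. A call with a number of a shift or a turn outside -1 to 1 is refused whole. A call with a gripper value outside its range is refused whole. The fingers move at their own pace and stop on an object; "grip_force" is the grip in N (left out, the last holds). Time passes only in rows, so rows that repeat a pose let the fingers close. It gives the time, the measured TCP pose, the force, the opening and the grip force at its end, in the units of the state.
- env.get_obs(): the state, without advancing time (a new reading comes with each control period).
- viewer.read_camera(name): name is "scene" or "top"; returns the picture (384x512x3 uint8, red, green, blue); there is no depth.
- viewer.get_calibration(name): a dict with "fov_y" (degrees; the focal length in pixels is half the picture's height over the tangent of half this angle, whatever the lens; pixels are square), "cx", "cy" (the principal point, pixels), "k1" (the pictures are not rectified: a ray, as slopes to the right and down, at radius r is drawn at 1 + k1 r^2 times it, then the intrinsics apply), "position" and "orientation" of the camera in the world. Camera axes: x right, y up, looking along -z (the intrinsics and any distortion apply to the point x, -y, -z); pixel columns grow to the right and rows downward; lengths in m; the calibration is good to about 2 mm. A picture is of the moment at which its call begins. get_calibration takes no time and is no camera call.
- env.sign_off(): hands the job in; it is judged then, once.
Trained networks look in the newest picture that a camera, given by its name, has taken for a name from the list of things; names that differ only in an ending like _2 or _b are one class to them, and where a whole thing is asked for, a point or a joint stands for the part that bears it (a point fixed in the world has none). Each returns a list of dicts, best first, with "conf" (0 to 1); they miss things now and then, are a little off and sometimes report something else, mostly with a low value. They report only what shows in the picture. A call takes as long as a camera call.
- boxes_of(camera, target): "location" ([column, row] in pixels, amid what is visible of it).
- masks_of(camera, target): "pixels" (384x512 bool, what is visible of it) and "location" ([column, row] in pixels, amid what is visible of it).
The state is a dict: "time_s": time; "qpos": joint angles; "joint_velocities": joint speeds; "effort": joint torques, N m; "tool_pos": TCP position; "tool_rot": TCP orientation; "force": force on the tool from outside, world axes, zero at the start; "wrist_torque": the same for the moment, N m; "grip_width": finger opening in m; "grasp_force": force on a finger pad.
Only numpy, scipy, OpenCV 4.12 (cv2) and the standard library are available. Lean on these libraries where they do the work, as an engineer would, in place of code of your own. Each camera call takes 0.05 s, during which the arm holds its last target. There are 200 camera calls.

TASK

Demagnetise the setting ring that lies on the pole plate of the bench demagnetiser. Switch the demagnetiser on with its locking toggle (lift the knurled collar first, do not force the lever against the lock, swing it over to the rear and let the collar drop back and lock), then, with the unit running, move the ring slowly, at about 5 cm a second, away from the plate and set it down gently, flat, on the mat of the wooden gauge tray. Only then switch the demagnetiser off in the same way, lever locked at the front again, and leave the plug gauge in the tray and the other small things where they lie.

Things in the scene. Friction and masses are not known exactly. Their poses are not given: they have to be found in the camera images.
- demagnetizer: bench demagnetiser, a grey painted box fixed to the desk: 140 mm front to back (x), 270 mm wide (y), flat deck 75 mm above the desk. Origin at the centre of its underside. Its x points from its front (the robot's side) to its rear, y to its left, z up. The steel pole plate is on the left half of the deck, the toggle on the right; a battery pack sticks out 45 mm at the rear.
- plate_top (a point): centre of the top face of the pole plate: a flat steel plate with brass strips, 110 mm (x) by 130 mm (y), its top 80 mm above the desk, 5 mm proud of the deck. Centre 58 mm to the left (+y) of the demagnetiser's origin.
- toggle_pivot (a point): pivot of the toggle lever, 79 mm above the desk, 80 mm to the right (-y) of the demagnetiser's origin. The lever swings front to rear about the demagnetiser's y axis here. Two upright steel cheek plates stand either side of the lever, 34 mm front to back, outer faces 23 mm apart across y; their highest part, in the middle, is 21.5 mm above the pivot.
- collar_mid (a point): centre of the knurled steel collar on the lever, 30 mm from the pivot along the lever (40 when lifted). Collar: 17 mm diameter, 16 mm long, coaxial with the lever. The bare lever, 7 to 10 mm thick, sticks out of it and ends 62 mm from the pivot. Grasp it across the demagnetiser's y, so that it can turn between the fingers. Axes as the demagnetiser's at toggle 0, turning with the lever.
- toggle (a joint): lever angle, rad. 0: leaning 0.38 rad (22 degrees) from upright to the front, off. 0.38: upright. 0.76: leaning 0.38 rad to the rear, on. It swings almost freely (friction 0.003 N m) while the collar is lifted. With the collar down it is locked and has less than 0.05 rad of play (it only gives and springs back if pushed hard).
- toggle_collar (a joint): how far the collar is lifted along the lever, m: 0 seated, 0.010 fully lifted. A spring pushes it down, 3 N seated, 5 N fully lifted. Its cross pin sits in a notch of the cheek plates; lifted by 7 mm or more it passes over their roof-shaped middle. Let go beyond the middle, it slides down into the other notch and locks.
- setting_ring: knurled steel setting ring, 54 mm outside diameter, about 30 mm bore, 18 mm high, about 0.24 kg. Origin at the centre of its underside, z along its axis. It lies flat on the pole plate at the start.
- gauge_tray: low wooden tray lined with a black rubber mat, fixed on the desk. Origin at the centre of its underside, z up, long side along its y. Its inside is 140 mm (x) by 220 mm (y); the rim reaches 13 mm above the desk. The plug gauge lies across its left part (about 75 mm to +y of the middle); the rest is free for the ring.
- tray_floor (a point): centre of the tray's flat rubber floor, 6 mm above the desk.
- cage_ring: bystander: gold bearing cage ring, 31 mm across, 9 mm high, lying behind the demagnetiser. Origin at the centre of its underside.
- plug_gauge: bystander: steel plug gauge, 105 mm long (along its y), 16 mm thick, lying across the left part of the gauge tray. Origin at the centre of its underside.
- screwdriver: bystander: precision screwdriver, 143 mm long (along its y), 11 mm thick, lying to the right of the demagnetiser. Origin at the centre of its underside.

How it is judged:
By the outcome, as a careful person would: the job done as asked, in the order asked, and still so for the second after the job is handed in, with the robot touching nothing.
It also fails if it takes over 72 s, if anything falls off the work surface, if the arm or the gripper's body presses on something with over 40 N, if the wrist force passes 120 N, or if a joint passes its speed limit or range.

## Working session

There is one attempt and no reset: what is moved stays moved. The work goes in short steps, Python scripts to look and compute and a tool call to move; the robot and the scene stay as the last step left them, time stands still between calls to the robot, and variables do not carry over. Pictures are saved under pics/ and viewed, at most 10 in all, crops included, and the job is handed in when it is done.

Besides the shell and the picture viewer there is one more tool, called by a JSON object that holds its "method" and its "body", one argument or row to a line. apply_moves: Moves the arm, as the interface text tells. Shifts and turns lie within -1 to 1; 1 stands for 0.2 m of shift or 1.5 rad of turn. Its arguments: {"type":"object","properties":{"moves":{"type":"array","items":{"type":"array","items":{"type":"number","minimum":-1,"maximum":1}}},"grip_force":{"type":"number"}},"required":["moves"]}

```bash
mkdir -p pics; cat > h.py <<'E'
import numpy as np, cv2
from scipy.spatial.transform import Rotation as R
from cell import env, viewer, boxes_of, masks_of
def rot(o):
    o=np.array(o,float)
    return o if o.shape==(3,3) else (R.from_euler('xyz',o,degrees=True).as_matrix() if o.size==3 else R.from_quat(o).as_matrix())
def ray(c,px):
    k=viewer.get_calibration(c); f=192/np.tan(np.radians(k['fov_y']/2))
    d=np.array([(px[0]-k['cx'])/f,(px[1]-k['cy'])/f]); u=d.copy()
    for _ in range(30): u=d/(1+k['k1']*(u@u))
    return np.array(k['position'],float), rot(k['orientation'])@np.array([u[0],-u[1],-1])
def proj(c,p):
    k=viewer.get_calibration(c); f=192/np.tan(np.radians(k['fov_y']/2))
    q=rot(k['orientation']).T@(np.array(p)-k['position']); u=np.array([q[0],-q[1]])/-q[2]; u=u*(1+k['k1']*(u@u))
    return u*f+[k['cx'],k['cy']]
def atz(c,px,z):
    o,d=ray(c,px); return o+d*(z-o[2])/d[2]
def tri(a,b):
    (o1,d1),(o2,d2)=ray('scene',a),ray('top',b)
    s=np.linalg.lstsq(np.c_[d1,-d2],o2-o1,rcond=None)[0]
    p,q=o1+s[0]*d1,o2+s[1]*d2; return (p+q)/2,np.linalg.norm(p-q)
E
python3 - <<'E'
from h import *
print(env.get_obs())
for c in('scene','top'):
    print(c,viewer.get_calibration(c)); cv2.imwrite(f'pics/{c}0.png',viewer.read_camera(c)[:,:,::-1])
for n in('setting_ring','collar_mid','demagnetizer','gauge_tray','plug_gauge','cage_ring','screwdriver','plate_top','toggle_pivot','tray_floor'):
    L={}
    for c in('scene','top'):
        r=boxes_of(c,n); print(n,c,[(np.round(x['location'],1).tolist(),round(x['conf'],2)) for x in r[:2]])
        if r: L[c]=r[0]['location']
    if len(L)==2: print('   ',tri(L['scene'],L['top']))
E
```

```text
{'time_s': 0.0, 'qpos': array([69.90953231, 18.43764638, -4.0189312 , 83.17215518,  1.29524339,
       78.54000377, -3.26015453]), 'joint_velocities': array([-0.13340139, -0.0244583 ,  0.01146221,  0.02233981, -0.02603717,
       -0.03275725,  0.05540971]), 'effort': array([-2.88895499e-04, -4.91295254e+01, -4.04369496e-01, -3.12530100e+01,
       -6.40480220e-02,  4.38670255e-02,  2.12813875e-04]), 'tool_pos': array([ 0.23166038, -0.60675248,  0.22150205]), 'tool_rot': array([-1.79895461e+02,  4.75820045e-03,  2.09032810e+01]), 'force': array([ 0.77129165, -0.4821826 ,  0.16165007]), 'wrist_torque': array([-0.01856109, -0.03504784,  0.01352388]), 'grasp_force': 0.0, 'grip_width': 0.08702241056188452}
scene {'fov_y': 46.4838885971988, 'cx': 259.85139876604376, 'cy': 185.45804997755414, 'k1': -0.15033356909501822, 'position': array([-0.12182061,  0.61121334,  0.77183305]), 'orientation': array([  54.0345907 ,   -0.77904693, -129.45229511])}
top {'fov_y': 42.707265342472475, 'cx': 254.27630062995325, 'cy': 190.38657685855947, 'k1': -0.17571235823161557, 'position': array([0.3353509 , 0
[... 522 characters left out ...]
.28617294, -0.00157929]), np.float64(0.0033323367634553683))
plug_gauge scene [([161.9, 291.7], 0.63)]
plug_gauge top [([133.7, 238.1], 0.75)]
    (array([0.50445812, 0.35726437, 0.01181365]), np.float64(0.006234116959246049))
cage_ring scene []
cage_ring top []
screwdriver scene []
screwdriver top []
plate_top scene []
plate_top top [([292.6, 215.0], 0.77)]
toggle_pivot scene [([301.5, 204.7], 0.76)]
toggle_pivot top [([293.3, 219.6], 0.65)]
    (array([ 0.53146837, -0.09169747,  0.01792446]), np.float64(0.008335869620145939))
tray_floor scene [([184.5, 277.4], 0.64)]
tray_floor top [([156.1, 233.0], 0.66)]
    (array([0.51571504, 0.29339771, 0.00579025]), np.float64(0.0041803240230728535))
```

```bash
python3 - <<'E'
import cv2
a=cv2.imread('pics/scene0.png');b=cv2.imread('pics/top0.png')
cv2.imwrite('pics/s1.png',cv2.resize(a[130:330,120:386],None,fx=3,fy=3,interpolation=cv2.INTER_CUBIC)[:600,:800])
cv2.imwrite('pics/t1.png',cv2.resize(b[140:310,110:370],None,fx=3,fy=3,interpolation=cv2.INTER_CUBIC))
E
```

```text
(no output)
```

View pics/s1.png

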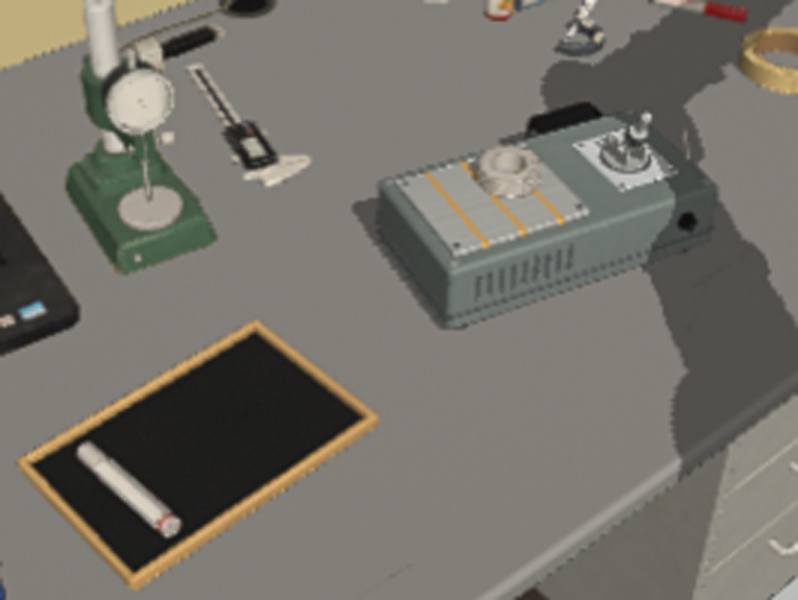

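View pics/t1.png

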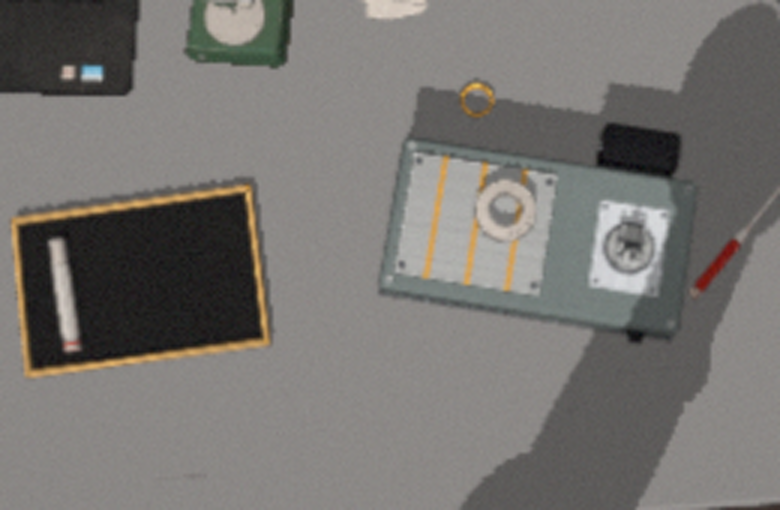

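```bash
cat > fit.py <<'E'
from h import *
from scipy.optimize import least_squares
T=[((412,150),(.055,.123)),((557,172),(.055,-.007)),((540,297),(-.055,-.007)),((397,277),(-.055,.123))]
S=[((455,257),(-.055,.123)),((588,212),(-.055,-.007)),((398,182),(.055,.123))]
def W(p,l,z): 
    c,s=np.cos(p[2]),np.sin(p[2]); return [p[0]+c*l[0]-s*l[1],p[1]+s*l[0]+c*l[1],z]
def res(p,z=.08):
    return np.concatenate([proj('top',W(p,l,z))-np.array(u)/3-[110,140] for u,l in T]+[proj('scene',W(p,l,z))-np.array(u)/3-[120,130] for u,l in S])
E
python3 - <<'E'
from fit import *
a=least_squares(res,[.55,-.1,-.1]);p=a.x
print(p,np.degrees(p[2]),a.fun.round(1))
b=least_squares(lambda q:res(q[:3],q[3]),[*p,.08]);print('free z',b.x)
np.save('demag.npy',p)
print('pivot',W(p,(0,-.08),.079),'plate',W(p,(0,.058),.08))
r={}
viewer.read_camera('scene');viewer.read_camera('top')
for c in('scene','top'):
    m=masks_of(c,'setting_ring')
    for x in m[:1]:
        ys,xs=np.nonzero(x['pixels']); print(c,x['conf'],x['location'],xs.min(),xs.max(),ys.min(),ys.max()); r[c]=((xs.min()+xs.max())/2,(ys.min()+ys.max())/2)
print('ring bbox tri',tri(r['scene'],r['top']), atz('top',r['top'],.092),atz('scene',r['scene'],.089))
# tray by inner/outer corners
TT=[(12,222),(252,181),(270,342),(30,376)]
w=[atz('top',np.array(u)/3+[110,140],.013) for u in TT];print(np.round(w,4),np.mean(w,0))
SS=[(20,463),(257,321),(379,416),(134,587)]
w=[atz('scene',np.array(u)/3+[120,130],.013) for u in SS];print(np.round(w,4),np.mean(w,0))
# overlay of lever model
A=cv2.imread('pics/scene0.png');B=cv2.imread('pics/top0.png');O=[]
for c,I in(('scene',A),('top',B)):
    J=cv2.resize(I,None,fx=4,fy=4,interpolation=cv2.INTER_CUBIC)
    for t,z,col in(((0,-.08),.079,(0,0,255)),((-.0111,-.08),.079+.0279,(0,255,0)),((-.023,-.08),.079+.0575,(255,0,0))):
        q=proj(c,W(p,t,z)); cv2.drawMarker(J,tuple(((q+.5)*4).astype(int).tolist()),col,0,12,1); print(c,q)
    for l in((.07,.135),(.07,-.135),(-.07,-.135),(-.07,.135)):
        q=proj(c,W(p,l,.075)); cv2.drawMarker(J,tuple(((q+.5)*4).astype(int).tolist()),(255,0,255),0,12,1)
    q=proj(c,W(p,(0,-.08),.095)).astype(int)*4; O.append(J[q[1]-250:q[1]+250,q[0]-250:q[0]+150])
cv2.imwrite('pics/o1.png',np.hstack(O))
E
```

```text
[ 0.52496441 -0.08077364 -0.20758629] -11.893818038769496 [ 0.   1.  -0.3  0.7 -0.2 -0.5 -1.3 -1.   0.7 -0.9  1.2 -0.7 -0.7 -0.2]
free z [ 0.5259818  -0.08156394 -0.20799999  0.07685204]
pivot [np.float64(0.5084765254462996), np.float64(-0.15905613381765615), 0.079] plate [np.float64(0.5369181332680987), np.float64(-0.0240188243638945), 0.08]
scene 0.65 [289.9, 188.1] 279 299 179 195
top 0.8 [279.9, 211.1] 268 288 200 220
ring bbox tri (array([ 0.54657289, -0.04945251,  0.08876745]), np.float64(0.0009805121980470527)) [ 0.54566974 -0.04959619  0.092     ] [ 0.54675038 -0.04894264  0.089     ]
[[0.5739 0.4107 0.013 ]
 [0.6001 0.1804 0.013 ]
 [0.4483 0.1693 0.013 ]
 [0.4279 0.395  0.013 ]] [0.51255641 0.28883475 0.013     ]
[[0.5732 0.4123 0.013 ]
 [0.594  0.184  0.013 ]
 [0.446  0.171  0.013 ]
 [0.4233 0.4012 0.013 ]] [0.50913254 0.29213459 0.013     ]
scene [328.54556195 181.57749832]
scene [332.02753489 175.14950779]
scene [335.89972813 168.06460298]
top [319.75366729 222.12403721]
top [320.59402252 224.79433754]
top [321.5220156  227.81257436]
```

View pics/o1.png

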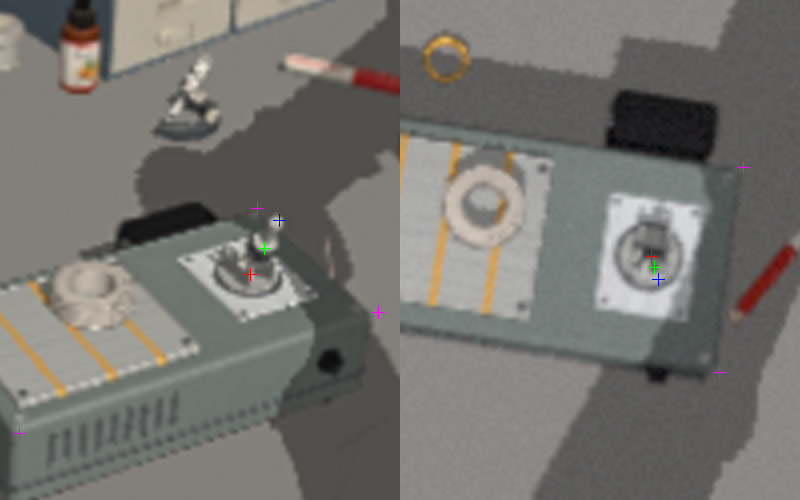

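The scene view shows the ring on the plate at about (290,187) and the lever tip at about (335,169), leaning to the front. In the top view the ring is at (279,210), the toggle label centre is at (321,222), and the tray lies to the left. The model overlay agrees to about 1 px, so I'm moving now.

```bash
cat > go.py <<'E'
from h import *
p=np.load('demag.npy'); RD=R.from_euler('z',p[2]); PIV=np.array([*(p[:2]+RD.apply([0,-.08,0])[:2]),.079])
def tool(yaw,tilt=0): # tilt: lever lean angle from upright, + = front
    return R.from_euler('z',yaw)*R.from_euler('x',np.pi)*R.from_euler('y',tilt)
def lever(theta,d): # TCP d along the lever
    t=.38-theta; return PIV+RD.apply([-np.sin(t)*d,0,np.cos(t)*d]), tool(p[2],t)
def delta(P,Rt,P0=None,R0=None):
    o=env.get_obs(); P0=o['tool_pos'] if P0 is None else P0; R0=R.from_euler('xyz',o['tool_rot'],degrees=True) if R0 is None else R0
    print('shift',np.round(R0.inv().apply(P-P0)/.2,3),'turn',np.round((R0.inv()*Rt).as_rotvec()/1.5,3))
def show():
    o=env.get_obs(); print({k:np.round(o[k],3) for k in('time_s','qpos','tool_pos','tool_rot','force','grip_width','grasp_force')})
E
python3 -c "
from go import *
delta(*lever(0,.085)); print(PIV,lever(0,.085)[0])"
```

```text
shift [ 1.959 -1.686  0.323] turn [-0.072  0.246  0.377]
[ 0.50847653 -0.15905613  0.079     ] [ 0.47762516 -0.15255821  0.15793649]
```

{"method": "apply_moves", "body": {
  "moves": [
    [1,-0.86,0.05,-0.072,0.246,0.377,0.6],
    [1,-0.86,0.05,-0.072,0.246,0.377,0.6],
    [1,-0.86,0.05,-0.072,0.246,0.377,0.6],
    [1,-0.86,0.05,-0.072,0.246,0.377,0.6],
    [1,-0.86,0.05,-0.072,0.246,0.377,0.6],
    [1,-0.86,0.05,-0.072,0.246,0.377,0.6],
    [1,-0.86,0.05,-0.072,0.246,0.377,0.6],
    [1,-0.86,0.05,-0.072,0.246,0.377,0.6]
  ],
  "grip_force": 25
}}

```text
time_s: 2.1
tool_pos: [0.3572, -0.3768, 0.2134]
tool_rot: [179.9, -21.8, -11.9]
force: [-0.2, -0.6, 0.6]
grip_width: 0.0524
grasp_force: 0.0
```

```bash
python3 -c "
from go import *
show();delta(*lever(0,.085))"
```

```text
{'time_s': np.float64(2.1), 'qpos': array([ 65.518,  -9.095, -10.74 , 116.623, -19.36 ,  57.374, -38.849]), 'tool_pos': array([ 0.357, -0.377,  0.213]), 'tool_rot': array([179.9  , -21.776, -11.865]), 'force': array([-0.176, -0.577,  0.61 ]), 'grip_width': np.float64(0.052), 'grasp_force': np.float64(0.0)}
shift [ 0.23  -1.222  0.389] turn [ 0.001 -0.     0.   ]
```

{"method": "apply_moves", "body": {
  "moves": [
    [0.23,-1,0,0,0,0,0.6],
    [0.23,-1,0,0,0,0,0.6],
    [0.23,-1,0,0,0,0,0.6],
    [0.23,-1,0,0,0,0,0.6],
    [0.23,-1,0,0,0,0,0.6],
    [0.23,-1,0,0,0,0,0.6]
  ]
}}

```text
time_s: 2.7
tool_pos: [0.4522, -0.1887, 0.2285]
tool_rot: [-179.8, -21.4, -11.4]
force: [-0.5, -0.9, 0.8]
grip_width: 0.0521
grasp_force: 0.0
```

```bash
python3 -c "
from go import *
show();delta(*lever(0,.085))"
```

```text
{'time_s': np.float64(2.7), 'qpos': array([ 33.524, -17.093,  -8.77 , 121.055,  -9.223,  55.305, -72.814]), 'tool_pos': array([ 0.452, -0.189,  0.228]), 'tool_rot': array([-179.792,  -21.397,  -11.4  ]), 'force': array([-0.536, -0.923,  0.813]), 'grip_width': np.float64(0.052), 'grasp_force': np.float64(0.0)}
shift [-0.046 -0.201  0.362] turn [-0.005  0.004  0.005]
```

{"method": "apply_moves", "body": {
  "moves": [
    [-0.04,-0.2,0.18,0,0,0,0.5],
    [-0.04,-0.2,0.36,0,0,0,0.5],
    [-0.04,-0.2,0.36,0,0,0,0.5],
    [-0.04,-0.2,0.36,0,0,0,0.5],
    [-0.04,-0.2,0.36,0,0,0,0.5]
  ]
}}

```text
time_s: 3.2
tool_pos: [0.476, -0.1593, 0.1592]
tool_rot: [-179.8, -21.4, -12.1]
force: [0.1, -0.4, 0.2]
grip_width: 0.0435
grasp_force: 0.0
```

```bash
python3 -c "
from go import *
show();delta(*lever(0,.085));delta(*lever(0,.024))
for c in('scene','top'): cv2.imwrite(f'pics/{c}2.png',viewer.read_camera(c)[:,:,::-1])
O=[]
for c in('scene','top'):
    I=cv2.imread(f'pics/{c}2.png');q=proj(c,PIV+[0,0,.04]).astype(int);O.append(cv2.resize(I[q[1]-60:q[1]+50,q[0]-40:q[0]+40],None,fx=5,fy=5,interpolation=cv2.INTER_CUBIC))
cv2.imwrite('pics/h1.png',np.hstack(O))"
```

```text
{'time_s': np.float64(3.2), 'qpos': array([ 32.765, -12.519, -14.053, 125.659,  -7.761,  45.4  , -79.14 ]), 'tool_pos': array([ 0.476, -0.159,  0.159]), 'tool_rot': array([-179.835,  -21.444,  -12.063]), 'force': array([ 0.092, -0.396,  0.231]), 'grip_width': np.float64(0.043), 'grasp_force': np.float64(0.0)}
shift [-0.002 -0.035  0.006] turn [-0.001  0.004 -0.002]
shift [ 0.    -0.034  0.311] turn [-0.001  0.004 -0.002]
```

View pics/h1.png

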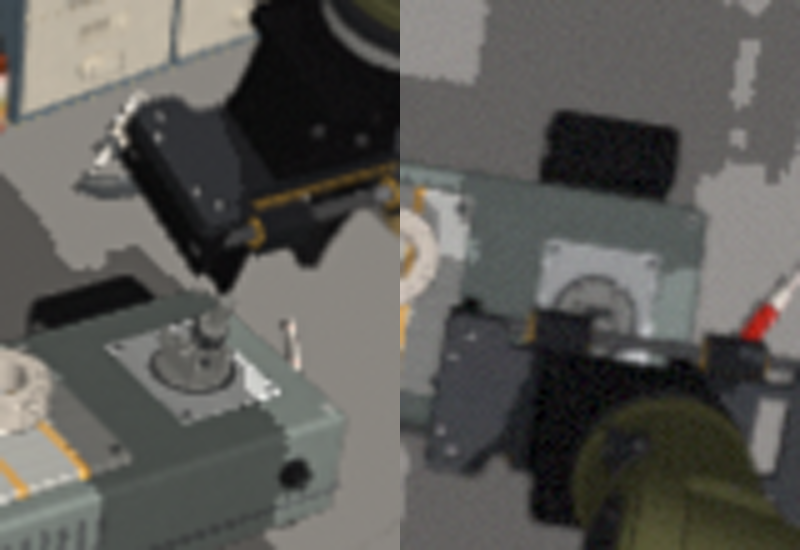

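The scene crop shows the collar at about (212,325) directly ahead of the open fingers. I'll descend along the lever.

{"method": "apply_moves", "body": {
  "moves": [
    [0,-0.035,0.08,0,0.004,0,0.5],
    [0,-0.035,0.16,0,0.004,0,0.5],
    [0,-0.035,0.22,0,0.004,0,0.5],
    [0,-0.035,0.26,0,0.004,0,0.5],
    [0,-0.035,0.29,0,0.004,0,0.5],
    [0,-0.035,0.305,0,0.004,0,0.5],
    [0,-0.035,0.305,0,0.004,0,0.5],
    [0,-0.035,0.305,0,0.004,0,0.5]
  ]
}}

```text
time_s: 4.1
tool_pos: [0.4986, -0.1548, 0.101]
tool_rot: [-179.8, -21.7, -11.9]
force: [0.2, 0.2, 0.1]
grip_width: 0.0437
grasp_force: 0.0
```

```bash
python3 -c "
from go import *
show();delta(*lever(0,.024))"
```

```text
{'time_s': np.float64(4.1), 'qpos': array([ 32.355,  -5.694, -16.191, 127.457,  -5.452,  36.496, -82.165]), 'tool_pos': array([ 0.499, -0.155,  0.101]), 'tool_rot': array([-179.835,  -21.683,  -11.902]), 'force': array([0.175, 0.165, 0.12 ]), 'grip_width': np.float64(0.044), 'grasp_force': np.float64(0.0)}
shift [0.008 0.011 0.001] turn [-0.002  0.001 -0.   ]
```

{"method": "apply_moves", "body": {
  "moves": [
    [0.005,0.011,0,0,0,0,0.3],
    [0.005,0.011,0,0,0,0,0.2],
    [0.005,0.011,0,0,0,0,0.1],
    [0.005,0.011,0,0,0,0,0.1],
    [0.005,0.011,0,0,0,0,0.1],
    [0.005,0.011,0,0,0,0,0.1]
  ],
  "grip_force": 12
}}

```text
time_s: 4.7
tool_pos: [0.499, -0.1565, 0.1011]
tool_rot: [-179.8, -21.7, -11.9]
force: [-0.2, 2.0, 1.1]
grip_width: 0.0151
grasp_force: 12.0
```

{"method": "apply_moves", "body": {
  "moves": [
    [0,0,0,0,0,0,0],
    [0,0,0,0,0,0,0],
    [0,0,-0.01,0,0,0,0],
    [0,0,-0.02,0,0,0,0],
    [0,0,-0.03,0,0,0,0],
    [0,0,-0.04,0,0,0,0],
    [0,0,-0.047,0,0,0,0],
    [0,0,-0.047,0,0,0,0],
    [0,0,-0.047,0,0,0,0]
  ],
  "grip_force": 25
}}

```text
time_s: 5.6
tool_pos: [0.4955, -0.1559, 0.1096]
tool_rot: [-179.8, -21.7, -11.9]
force: [4.0, 4.0, -3.8]
grip_width: 0.0148
grasp_force: 25.0
```

```bash
python3 -c "
from go import *
show();delta(*lever(0,.024))
P,Q=lever(0,.034);o=env.get_obs();R0=R.from_euler('xyz',o['tool_rot'],degrees=True)
print('force tool',R0.inv().apply(o['force']))
# arc about pivot from the present pose, radius as measured
d=np.linalg.norm(R.from_euler('z',-p[2]).apply(o['tool_pos']-PIV)[[0,2]]);print(d)
d=.0335
for t in np.linspace(0,.76,9): print(round(t,3),end=' ');delta(*lever(t,d),*lever(0,d))
I=viewer.read_camera('scene')[:,:,::-1];q=proj('scene',PIV+[0,0,.02]).astype(int)
cv2.imwrite('pics/h2.png',cv2.resize(I[q[1]-45:q[1]+40,q[0]-60:q[0]+50],None,fx=6,fy=6,interpolation=cv2.INTER_CUBIC))"
```

```text
{'time_s': np.float64(5.6), 'qpos': array([ 32.471,  -6.729, -15.858, 127.221,  -6.024,  37.803, -81.423]), 'tool_pos': array([ 0.496, -0.156,  0.11 ]), 'tool_rot': array([-179.797,  -21.658,  -11.892]), 'force': array([ 4.044,  3.982, -3.824]), 'grip_width': np.float64(0.015), 'grasp_force': np.float64(24.996)}
shift [0.005 0.002 0.047] turn [-0.002  0.001  0.   ]
force tool [ 1.50344064 -4.71318174  4.7284522 ]
0.03333421669617036
0.0 shift [0. 0. 0.] turn [0. 0. 0.]
0.095 shift [0.016 0.    0.001] turn [ 0.    -0.063 -0.   ]
0.19 shift [0.032 0.    0.003] turn [-0.    -0.127 -0.   ]
0.285 shift [ 0.047 -0.     0.007] turn [-0.   -0.19 -0.  ]
0.38 shift [0.062 0.    0.012] turn [ 0.    -0.253  0.   ]
0.475 shift [0.077 0.    0.019] turn [ 0.    -0.317 -0.   ]
0.57 shift [0.09  0.    0.026] turn [ 0.   -0.38 -0.  ]
0.665 shift [0.103 0.    0.036] turn [-0.    -0.443  0.   ]
0.76 shift [0.115 0.    0.046] turn [ 0.    -0.507  0.   ]
```

View pics/h2.png

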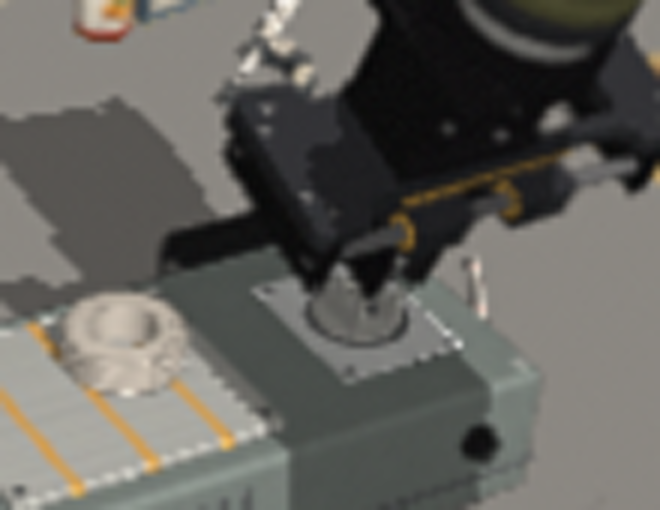

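Force along the lever is 4.7 N, the spring's value with the collar about 8.5 mm up, so it is lifted. Swinging now.

{"method": "apply_moves", "body": {
  "moves": [
    [0,-0.003,-0.003,0,0,0,0],
    [0.016,-0.004,-0.002,0,-0.063,0,0],
    [0.032,-0.004,0,0,-0.127,0,0],
    [0.047,-0.004,0.004,0,-0.19,0,0],
    [0.062,-0.004,0.009,0,-0.253,0,0],
    [0.062,-0.004,0.009,0,-0.253,0,0],
    [0.062,-0.004,0.009,0,-0.253,0,0]
  ]
}}

```text
time_s: 6.35
tool_pos: [0.5069, -0.1582, 0.1112]
tool_rot: [-179.8, 0.2, -11.9]
force: [1.1, 1.8, -5.5]
grip_width: 0.015
grasp_force: 25.0
```

```bash
cat > st.py <<'E'
from go import *
import sys
show();o=env.get_obs();R0=R.from_euler('xyz',o['tool_rot'],degrees=True)
print('force tool',R0.inv().apply(o['force']))
v=RD.inv().apply(o['tool_pos']-PIV);print('lever angle',.38+np.arctan2(v[0],v[2]),'d',np.hypot(v[0],v[2]),'y',v[1])
E
python3 st.py; python3 -c "
from go import *
for t in np.linspace(.38,.80,6): print(round(t,3),end=' ');delta(*lever(t,.034),*lever(.38,.034))"
```

```text
{'time_s': np.float64(6.35), 'qpos': array([ 30.691,   9.903, -17.558, 107.207,   3.112,  63.533, -89.881]), 'tool_pos': array([ 0.507, -0.158,  0.111]), 'tool_rot': array([-1.79808e+02,  1.51000e-01, -1.18650e+01]), 'force': array([ 1.141,  1.802, -5.491]), 'grip_width': np.float64(0.015), 'grasp_force': np.float64(24.996)}
force tool [ 0.76083571 -1.97947805  5.49542348]
lever angle 0.3258738719033029 d 0.03225073288783617 y 0.0005100146479681849
0.38 shift [0. 0. 0.] turn [0. 0. 0.]
0.464 shift [ 0.014 -0.     0.001] turn [ 0.    -0.056 -0.   ]
0.548 shift [ 0.028 -0.     0.002] turn [ 0.    -0.112  0.   ]
0.632 shift [0.042 0.    0.005] turn [ 0.    -0.168  0.   ]
0.716 shift [ 0.056 -0.     0.01 ] turn [ 0.    -0.224  0.   ]
0.8 shift [0.069 0.    0.015] turn [ 0.   -0.28  0.  ]
```

{"method": "apply_moves", "body": {
  "moves": [
    [0.018,0,0.001,0,-0.056,0,0],
    [0.034,0,0.003,0,-0.112,0,0],
    [0.049,0,0.006,0,-0.168,0,0],
    [0.062,0,0.011,0,-0.224,0,0],
    [0.07,0,0.014,0,-0.253,0,0],
    [0.07,0,0.014,0,-0.253,0,0],
    [0.07,0,0.014,0,-0.253,0,0]
  ]
}}

```text
time_s: 7.05
tool_pos: [0.5188, -0.1608, 0.1093]
tool_rot: [-179.8, 22.0, -11.8]
force: [-4.0, 1.4, -2.7]
grip_width: 0.0151
grasp_force: 25.0
```

```bash
python3 st.py
```

```text
{'time_s': np.float64(7.05), 'qpos': array([ 26.188,  28.327, -16.332,  86.893,   6.921,  87.964, -93.215]), 'tool_pos': array([ 0.519, -0.161,  0.109]), 'tool_rot': array([-179.842,   22.025,  -11.809]), 'force': array([-4.033,  1.36 , -2.697]), 'grip_width': np.float64(0.015), 'grasp_force': np.float64(24.999)}
force tool [-2.90604409 -0.49485505  4.08634851]
lever angle 0.7123843180734704 d 0.032016139290154726 y 0.0003816984185287118
```

{"method": "apply_moves", "body": {
  "moves": [
    [0,0,0.015,0,0,0,0],
    [0,0,0.03,0,0,0,0],
    [0,0,0.04,0,0,0,0],
    [0,0,0.045,0,0,0,0],
    [0,0,0.045,0,0,0,0],
    [0,0,0.045,0,0,0,0]
  ]
}}

```text
time_s: 7.65
tool_pos: [0.5166, -0.1603, 0.1031]
tool_rot: [-179.9, 21.9, -11.8]
force: [-5.5, 3.2, 3.9]
grip_width: 0.015
grasp_force: 25.0
```

```bash
python3 st.py
```

```text
{'time_s': np.float64(7.65), 'qpos': array([ 26.269,  28.291, -16.366,  87.667,   6.985,  87.1  , -93.271]), 'tool_pos': array([ 0.517, -0.16 ,  0.103]), 'tool_rot': array([-179.874,   21.886,  -11.814]), 'force': array([-5.465,  3.235,  3.907]), 'grip_width': np.float64(0.015), 'grasp_force': np.float64(25.003)}
force tool [-7.03451242 -2.05076327 -1.37984376]
lever angle 0.7071683594266331 d 0.02549986350996753 y 0.00040457963437928875
```

{"method": "apply_moves", "body": {
  "moves": [
    [-0.005,0,0,0,0,0,0],
    [-0.009,0,0,0,0,0,0],
    [-0.009,0,0,0,0,0,0]
  ]
}}

```text
time_s: 7.95
tool_pos: [0.5164, -0.1603, 0.1031]
tool_rot: [-179.9, 21.7, -11.8]
force: [-2.6, 1.7, 4.2]
grip_width: 0.0151
grasp_force: 25.0
```

```bash
python3 st.py
```

```text
{'time_s': np.float64(7.95), 'qpos': array([ 26.308,  28.161, -16.388,  87.819,   6.972,  86.928, -93.255]), 'tool_pos': array([ 0.516, -0.16 ,  0.103]), 'tool_rot': array([-179.869,   21.739,  -11.807]), 'force': array([-2.626,  1.701,  4.209]), 'grip_width': np.float64(0.015), 'grasp_force': np.float64(25.004)}
force tool [-4.26965531 -1.13420232 -2.82630383]
lever angle 0.7019884040198419 d 0.02540758768965436 y 0.0004240336367134361
```

{"method": "apply_moves", "body": {
  "moves": [
    [-0.009,0,0,0,0,0,0.2],
    [-0.009,0,0,0,0,0,0.4],
    [-0.009,0,0,0,0,0,0.5],
    [-0.009,0,-0.1,0,0,0,0.5],
    [-0.009,0,-0.25,0,0,0,0.5],
    [-0.009,0,-0.4,0,0,0,0.5],
    [-0.009,0,-0.5,0,0,0,0.7],
    [-0.009,0,-0.5,0,0,0,0.9]
  ],
  "grip_force": 25
}}

```text
time_s: 8.75
tool_pos: [0.5535, -0.1679, 0.1978]
tool_rot: [-179.8, 21.5, -11.8]
force: [1.3, 0.3, 0.4]
grip_width: 0.0525
grasp_force: 0.0
```

```bash
python3 - <<'E'
from go import *
show()
RING=np.array([.546,-.0495,0])
delta(RING+[0,0,.14],tool(p[2])); delta(RING+[0,0,.083],tool(p[2]))
O=[]
for c in('scene','top'):
    I=np.ascontiguousarray(viewer.read_camera(c)[:,:,::-1]);q=proj(c,PIV+[0,0,.02]).astype(int)
    J=cv2.resize(I,None,fx=5,fy=5,interpolation=cv2.INTER_CUBIC)
    for d,col in((.03,(0,255,0)),(.062,(255,0,0))):
        u=proj(c,lever(.76,d)[0]);cv2.drawMarker(J,tuple(((u+.5)*5).astype(int).tolist()),col,0,10,1)
    O.append(J[q[1]*5-250:q[1]*5+250,q[0]*5-250:q[0]*5+150])
    m=masks_of(c,'setting_ring')
    for x in m[:1]:
        ys,xs=np.nonzero(x['pixels']);print(c,x['conf'],xs.min(),xs.max(),ys.min(),ys.max())
cv2.imwrite('pics/h3.png',np.hstack(O))
E
```

```text
{'time_s': np.float64(8.75), 'qpos': array([ 25.238,  28.349, -16.392,  76.152,   6.684,  98.048, -92.878]), 'tool_pos': array([ 0.553, -0.168,  0.198]), 'tool_rot': array([-179.842,   21.477,  -11.784]), 'force': array([1.268, 0.306, 0.398]), 'grip_width': np.float64(0.052), 'grasp_force': np.float64(0.0)}
shift [-0.041 -0.571  0.328] turn [-0.002  0.25   0.001]
shift [ 0.064 -0.57   0.594] turn [-0.002  0.25   0.001]
scene 0.57 279 299 179 195
top 0.51 268 288 199 220
```

View pics/h3.png

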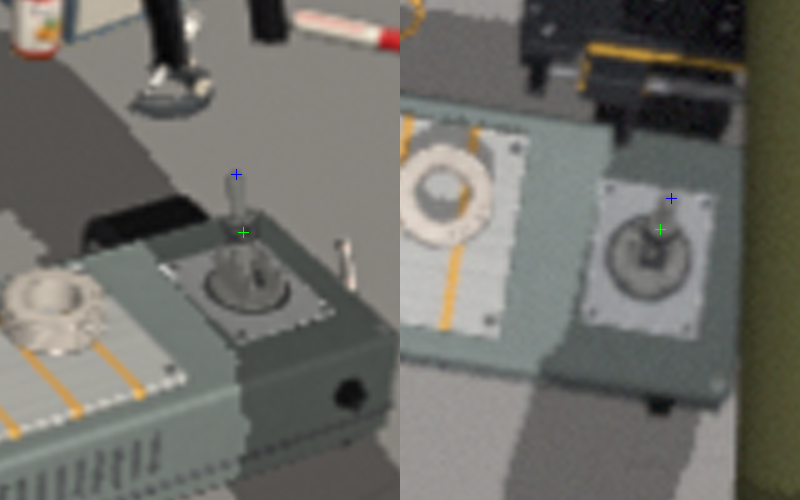

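The scene crop shows the lever leaning to the rear with the collar seated, at (240,205–235) on the model markers, so the unit is on. Next the ring.

{"method": "apply_moves", "body": {
  "moves": [
    [-0.04,-0.2,0.05,0,0.08,0,0.95],
    [-0.04,-0.4,0.15,0,0.16,0,0.95],
    [-0.04,-0.57,0.25,0,0.25,0,0.95],
    [-0.04,-0.57,0.33,0,0.25,0,0.95],
    [-0.04,-0.57,0.33,0,0.25,0,0.95],
    [-0.04,-0.57,0.33,0,0.25,0,0.95],
    [-0.04,-0.57,0.33,0,0.25,0,0.95]
  ]
}}

```text
time_s: 9.65
tool_pos: [0.5446, -0.0507, 0.1384]
tool_rot: [-179.8, 0.3, -12.0]
force: [0.1, -0.8, 0.8]
grip_width: 0.0828
grasp_force: 0.0
```

```bash
python3 - <<'E'
from go import *
show()
RING=np.array([.546,-.0495,0])
delta(RING+[0,0,.083],tool(p[2]))
E
```

```text
{'time_s': np.float64(9.65), 'qpos': array([  21.989,   10.66 ,  -21.36 ,  103.234,    3.953,   67.099,
       -102.569]), 'tool_pos': array([ 0.545, -0.051,  0.138]), 'tool_rot': array([-179.825,    0.264,  -11.978]), 'force': array([ 0.094, -0.827,  0.838]), 'grip_width': np.float64(0.083), 'grasp_force': np.float64(0.0)}
shift [ 0.007 -0.006  0.277] turn [-0.002  0.003 -0.001]
```

{"method": "apply_moves", "body": {
  "moves": [
    [0.007,-0.006,0.12,-0.002,0.003,0,0.95],
    [0.007,-0.006,0.2,-0.002,0.003,0,0.95],
    [0.007,-0.006,0.245,-0.002,0.003,0,0.95],
    [0.007,-0.006,0.265,-0.002,0.003,0,0.95],
    [0.007,-0.006,0.268,-0.002,0.003,0,0.95],
    [0.007,-0.006,0.268,-0.002,0.003,0,0.8],
    [0.007,-0.006,0.268,-0.002,0.003,0,0.7],
    [0.007,-0.006,0.268,-0.002,0.003,0,0.6],
    [0.007,-0.006,0.268,-0.002,0.003,0,0.5],
    [0.007,-0.006,0.268,-0.002,0.003,0,0.5],
    [0.007,-0.006,0.268,-0.002,0.003,0,0.5]
  ],
  "grip_force": 25
}}

```text
time_s: 10.75
tool_pos: [0.5446, -0.0484, 0.0843]
tool_rot: [180.0, 0.1, -11.8]
force: [-0.7, -1.0, 2.1]
grip_width: 0.0531
grasp_force: 25.0
```

```bash
python3 - <<'E'
from go import *
show()
for z in(.12,.02,.009): delta(np.array([.514,.26,z]),tool(p[2]))
E
```

```text
{'time_s': np.float64(10.75), 'qpos': array([  21.274,   13.685,  -21.291,  106.507,    5.671,   60.901,
       -104.079]), 'tool_pos': array([ 0.545, -0.048,  0.084]), 'tool_rot': array([ 1.79962e+02,  6.40000e-02, -1.18430e+01]), 'force': array([-0.693, -0.976,  2.099]), 'grip_width': np.float64(0.053), 'grasp_force': np.float64(25.0)}
shift [-0.466 -1.477 -0.179] turn [0.    0.001 0.001]
shift [-0.466 -1.478  0.321] turn [0.    0.001 0.001]
shift [-0.466 -1.478  0.376] turn [0.    0.001 0.001]
```

{"method": "apply_moves", "body": {
  "moves": [
    [0,0,-0.02,0,0,0,0.5],
    [0,0,-0.045,0,0,0,0.5],
    [0,0,-0.07,0,0,0,0.5],
    [0,0,-0.095,0,0,0,0.5],
    [0,0,-0.12,0,0,0,0.5],
    [0,0,-0.145,0,0,0,0.5],
    [0,0,-0.17,0,0,0,0.5],
    [0,0,-0.195,0,0,0,0.5],
    [-0.005,-0.016,-0.21,0,0,0,0.5],
    [-0.012,-0.039,-0.215,0,0,0,0.5],
    [-0.02,-0.063,-0.215,0,0,0,0.5],
    [-0.027,-0.087,-0.215,0,0,0,0.5],
    [-0.035,-0.111,-0.215,0,0,0,0.5],
    [-0.042,-0.135,-0.215,0,0,0,0.5],
    [-0.05,-0.159,-0.215,0,0,0,0.5],
    [-0.057,-0.183,-0.215,0,0,0,0.5],
    [-0.065,-0.207,-0.215,0,0,0,0.5],
    [-0.072,-0.231,-0.215,0,0,0,0.5],
    [-0.08,-0.255,-0.215,0,0,0,0.5],
    [-0.087,-0.279,-0.215,0,0,0,0.5]
  ],
  "grip_force": 25
}}

```text
time_s: 12.75
tool_pos: [0.5389, 0.0106, 0.127]
tool_rot: [180.0, 0.1, -11.8]
force: [0.5, 0.0, -2.6]
grip_width: 0.0531
grasp_force: 25.0
```

```bash
python3 - <<'E'
from go import *
show()
for z in(.02,.0103): delta(np.array([.514,.26,z]),tool(p[2]))
E
```

```text
{'time_s': np.float64(12.75), 'qpos': array([  17.818,   10.429,  -23.898,  105.061,    4.599,   65.551,
       -109.479]), 'tool_pos': array([0.539, 0.011, 0.127]), 'tool_rot': array([ 1.7999e+02,  9.6000e-02, -1.1837e+01]), 'force': array([ 0.508,  0.02 , -2.553]), 'grip_width': np.float64(0.053), 'grasp_force': np.float64(24.999)}
shift [-0.377 -1.195  0.535] turn [0.    0.001 0.001]
shift [-0.377 -1.195  0.584] turn [0.    0.001 0.001]
```

{"method": "apply_moves", "body": {
  "moves": [
    [-0.007,-0.024,0,0,0,0,0.5],
    [-0.015,-0.048,0,0,0,0,0.5],
    [-0.022,-0.072,0,0,0,0,0.5],
    [-0.03,-0.095,0,0,0,0,0.5],
    [-0.037,-0.119,0,0,0,0,0.5],
    [-0.045,-0.143,0,0,0,0,0.5],
    [-0.052,-0.167,0,0,0,0,0.5],
    [-0.06,-0.191,0,0,0,0,0.5],
    [-0.067,-0.215,0,0,0,0,0.5],
    [-0.075,-0.239,0,0,0,0,0.5],
    [-0.082,-0.262,0,0,0,0,0.5],
    [-0.09,-0.286,0,0,0,0,0.5],
    [-0.097,-0.31,0,0,0,0,0.5],
    [-0.105,-0.334,0,0,0,0,0.5],
    [-0.112,-0.358,0,0,0,0,0.5],
    [-0.12,-0.382,0,0,0,0,0.5],
    [-0.127,-0.405,0,0,0,0,0.5],
    [-0.135,-0.429,0,0,0,0,0.5],
    [-0.142,-0.453,0,0,0,0,0.5],
    [-0.15,-0.477,0,0,0,0,0.5]
  ]
}}

```text
time_s: 14.75
tool_pos: [0.5291, 0.1101, 0.127]
tool_rot: [180.0, 0.1, -11.8]
force: [-0.4, 0.3, -2.8]
grip_width: 0.0528
grasp_force: 25.0
```

```bash
python3 - <<'E'
from go import *
show()
for z in(.04,.0103): delta(np.array([.514,.26,z]),tool(p[2]))
E
```

```text
{'time_s': np.float64(14.75), 'qpos': array([  10.751,   11.017,  -27.902,  104.748,    5.595,   65.68 ,
       -120.866]), 'tool_pos': array([0.529, 0.11 , 0.127]), 'tool_rot': array([ 1.79988e+02,  9.20000e-02, -1.18360e+01]), 'force': array([-0.426,  0.323, -2.837]), 'grip_width': np.float64(0.053), 'grasp_force': np.float64(24.999)}
shift [-0.227 -0.718  0.435] turn [0.    0.001 0.001]
shift [-0.227 -0.718  0.584] turn [0.    0.001 0.001]
```

{"method": "apply_moves", "body": {
  "moves": [
    [-0.007,-0.022,0.006,0,0,-0.01,0.5],
    [-0.013,-0.042,0.018,0,0,-0.02,0.5],
    [-0.02,-0.062,0.031,0,0,-0.03,0.5],
    [-0.026,-0.083,0.043,0,0,-0.04,0.5],
    [-0.033,-0.104,0.056,0,0,-0.05,0.5],
    [-0.039,-0.124,0.069,0,0,-0.06,0.5],
    [-0.046,-0.145,0.081,0,0,-0.07,0.5],
    [-0.052,-0.166,0.094,0,0,-0.08,0.5],
    [-0.059,-0.186,0.107,0,0,-0.09,0.5],
    [-0.065,-0.207,0.12,0,0,-0.1,0.5],
    [-0.072,-0.228,0.132,0,0,-0.11,0.5],
    [-0.078,-0.248,0.145,0,0,-0.12,0.5],
    [-0.085,-0.269,0.157,0,0,-0.13,0.5],
    [-0.091,-0.29,0.17,0,0,-0.14,0.5],
    [-0.098,-0.31,0.183,0,0,-0.15,0.5],
    [-0.104,-0.331,0.195,0,0,-0.16,0.5],
    [-0.111,-0.352,0.208,0,0,-0.17,0.5],
    [-0.117,-0.372,0.22,0,0,-0.18,0.5],
    [-0.124,-0.393,0.233,0,0,-0.19,0.5],
    [-0.13,-0.412,0.245,0,0,-0.2,0.5]
  ]
}}

```text
time_s: 16.75
tool_pos: [0.5205, 0.1961, 0.0778]
tool_rot: [-180.0, 0.1, 5.4]
force: [-0.1, 0.4, -3.3]
grip_width: 0.0526
grasp_force: 25.0
```

```bash
python3 - <<'E'
from go import *
show()
for z in(.04,.0103): delta(np.array([.514,.26,z]),tool(np.radians(5.5)))
E
```

```text
{'time_s': np.float64(16.75), 'qpos': array([   4.845,   16.734,  -32.242,  105.19 ,   10.056,   61.003,
       -115.785]), 'tool_pos': array([0.52 , 0.196, 0.078]), 'tool_rot': array([-1.79982e+02,  9.50000e-02,  5.43100e+00]), 'force': array([-0.114,  0.432, -3.265]), 'grip_width': np.float64(0.053), 'grasp_force': np.float64(24.999)}
shift [-0.002 -0.321  0.189] turn [-0.     0.001 -0.001]
shift [-0.001 -0.321  0.338] turn [-0.     0.001 -0.001]
```

{"method": "apply_moves", "body": {
  "moves": [
    [0,-0.022,0.013,0,0,0,0.5],
    [0,-0.044,0.026,0,0,0,0.5],
    [0,-0.066,0.039,0,0,0,0.5],
    [0,-0.088,0.052,0,0,0,0.5],
    [0,-0.11,0.065,0,0,0,0.5],
    [0,-0.132,0.078,0,0,0,0.5],
    [0,-0.154,0.091,0,0,0,0.5],
    [0,-0.176,0.104,0,0,0,0.5],
    [0,-0.198,0.117,0,0,0,0.5],
    [0,-0.22,0.13,0,0,0,0.5],
    [0,-0.242,0.143,0,0,0,0.5],
    [0,-0.264,0.156,0,0,0,0.5],
    [0,-0.286,0.169,0,0,0,0.5],
    [0,-0.304,0.185,0,0,0,0.5],
    [0,-0.318,0.205,0,0,0,0.5],
    [0,-0.32,0.228,0,0,0,0.5],
    [0,-0.32,0.25,0,0,0,0.5],
    [0,-0.32,0.27,0,0,0,0.5],
    [0,-0.32,0.285,0,0,0,0.5],
    [0,-0.32,0.285,0,0,0,0.5]
  ]
}}

```text
time_s: 18.75
tool_pos: [0.5142, 0.259, 0.0205]
tool_rot: [180.0, 0.1, 5.3]
force: [-0.1, 0.1, -2.2]
grip_width: 0.0531
grasp_force: 25.0
```

```bash
python3 - <<'E'
from go import *
show()
delta(np.array([.514,.26,.0103]),tool(np.radians(5.5)))
for c in('scene','top'):
    I=viewer.read_camera(c)[:,:,::-1];cv2.imwrite(f'pics/{c}4.png',I)
O=[]
for c in('scene','top'):
    I=cv2.imread(f'pics/{c}4.png');q=proj(c,[.51,.28,.02]).astype(int);O.append(cv2.resize(I[q[1]-60:q[1]+60,max(0,q[0]-65):q[0]+65][:,:130],(390,360)))
cv2.imwrite('pics/h4.png',np.hstack(O))
E
```

```text
{'time_s': np.float64(18.75), 'qpos': array([  -2.247,   23.427,  -32.089,  104.798,   14.672,   56.066,
       -125.175]), 'tool_pos': array([0.514, 0.259, 0.02 ]), 'tool_rot': array([1.79995e+02, 1.47000e-01, 5.33000e+00]), 'force': array([-0.07 ,  0.139, -2.183]), 'grip_width': np.float64(0.053), 'grasp_force': np.float64(24.999)}
shift [-0.    -0.005  0.051] turn [ 0.     0.002 -0.002]
```

View pics/h4.png

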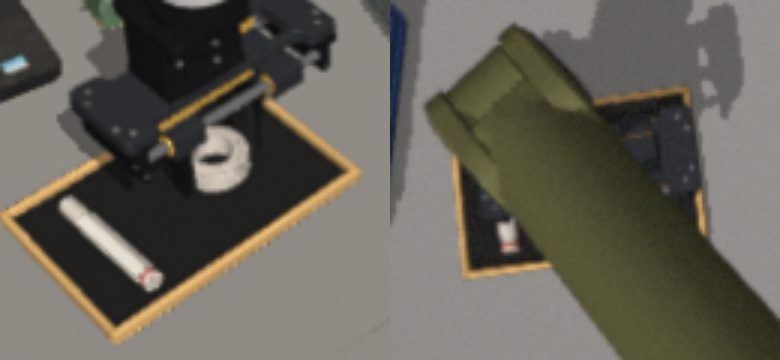

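The scene crop shows the ring at (220,160) just above the mat and well clear of the plug gauge. I'll lower it gently.

{"method": "apply_moves", "body": {
  "moves": [
    [0,0,0.01,0,0,0,0.5],
    [0,0,0.018,0,0,0,0.5],
    [0,0,0.025,0,0,0,0.5],
    [0,0,0.031,0,0,0,0.5],
    [0,0,0.036,0,0,0,0.5],
    [0,0,0.041,0,0,0,0.5],
    [0,0,0.045,0,0,0,0.5],
    [0,0,0.048,0,0,0,0.5],
    [0,0,0.048,0,0,0,0.5]
  ]
}}

```text
time_s: 19.75
tool_pos: [0.5145, 0.2594, 0.0114]
tool_rot: [-180.0, 0.1, 5.4]
force: [-0.1, -0.6, -2.1]
grip_width: 0.0527
grasp_force: 25.0
```

{"method": "apply_moves", "body": {
  "moves": [
    [0,0,0.003,0,0,0,0.5],
    [0,0,0.006,0,0,0,0.5],
    [0,0,0.008,0,0,0,0.5],
    [0,0,0.008,0,0,0,0.5]
  ]
}}

```text
time_s: 20.15
tool_pos: [0.5146, 0.2595, 0.0104]
tool_rot: [-180.0, 0.1, 5.4]
force: [-1.9, -1.2, 2.5]
grip_width: 0.0528
grasp_force: 25.0
```

Ring is in contact with the mat (force reversed). Releasing.

{"method": "apply_moves", "body": {
  "moves": [
    [0,0,0,0,0,0,0.63],
    [0,0,0,0,0,0,0.66],
    [0,0,0,0,0,0,0.72],
    [0,0,0,0,0,0,0.78],
    [0,0,0,0,0,0,0.8],
    [0,0,-0.05,0,0,0,0.8],
    [0,0,-0.15,0,0,0,0.8],
    [0,0,-0.35,0,0,0,0.8],
    [0,0,-0.6,0,0,0,0.8],
    [0,0,-0.85,0,0,0,0.6],
    [0,0,-0.95,0,0,0,0.5],
    [0,0,-0.95,0,0,0,0.5]
  ]
}}

```text
time_s: 21.35
tool_pos: [0.5169, 0.2609, 0.2051]
tool_rot: [-179.9, -0.4, 5.4]
force: [-0.2, -0.3, 0.5]
grip_width: 0.0532
grasp_force: 0.0
```

```bash
python3 - <<'E'
from go import *
show()
delta(*lever(.74,.095))
E
```

```text
{'time_s': np.float64(21.35), 'qpos': array([   0.892,   12.759,  -34.843,   94.341,    7.563,   74.842,
       -119.855]), 'tool_pos': array([0.517, 0.261, 0.205]), 'tool_rot': array([-179.851,   -0.387,    5.363]), 'force': array([-0.211, -0.296,  0.499]), 'grip_width': np.float64(0.053), 'grasp_force': np.float64(0.0)}
shift [-0.08   2.137  0.18 ] turn [ 0.034 -0.242  0.199]
```

{"method": "apply_moves", "body": {
  "moves": [
    [0,0.25,0,0,0,0.1,0.5],
    [0,0.5,0,0,0,0.2,0.5],
    [0,0.75,0,0,0,0.2,0.5],
    [0,1,0,0,0,0.2,0.5],
    [0,1,0,0,0,0.2,0.5]
  ]
}}

```text
time_s: 21.85
tool_pos: [0.5335, 0.0504, 0.1986]
tool_rot: [179.7, 0.1, -12.6]
force: [-0.3, -0.3, 0.2]
grip_width: 0.0437
grasp_force: 0.0
```

```bash
python3 - <<'E'
from go import *
show()
delta(*lever(.74,.095))
E
```

```text
{'time_s': np.float64(21.85), 'qpos': array([  14.852,    6.83 ,  -24.959,  100.375,    3.229,   73.696,
       -113.446]), 'tool_pos': array([0.533, 0.05 , 0.199]), 'tool_rot': array([ 1.79701e+02,  1.40000e-01, -1.25750e+01]), 'force': array([-0.254, -0.287,  0.175]), 'grip_width': np.float64(0.044), 'grasp_force': np.float64(0.0)}
shift [0.274 1.047 0.158] turn [ 0.002 -0.238 -0.008]
```

{"method": "apply_moves", "body": {
  "moves": [
    [0.07,0.25,0,0,-0.06,0,0.5],
    [0.14,0.5,0,0,-0.12,0,0.5],
    [0.2,0.75,0.05,0,-0.18,0,0.5],
    [0.27,1,0.1,0,-0.238,-0.008,0.5],
    [0.27,1,0.15,0,-0.238,-0.008,0.5],
    [0.27,1,0.15,0,-0.238,-0.008,0.5],
    [0.27,1,0.15,0,-0.238,-0.008,0.5]
  ]
}}

```text
time_s: 22.55
tool_pos: [0.5449, -0.1445, 0.1695]
tool_rot: [-179.8, 20.6, -11.0]
force: [0.6, 0.9, -0.4]
grip_width: 0.0436
grasp_force: 0.0
```

```bash
python3 - <<'E'
from go import *
show()
# the pose at which the lever was let go: tcp .5164 -.1603 .1031
P=np.array([.5164,-.1603,.1031]);Q=R.from_euler('xyz',[-179.87,21.74,-11.81],degrees=True)
delta(P,Q); delta(P-.06*Q.as_matrix()[:,2],Q)
viewer.read_camera('scene')
for x in masks_of('scene','setting_ring')[:1]:
    ys,xs=np.nonzero(x['pixels']);print(x['conf'],atz('scene',((xs.min()+xs.max())/2,(ys.min()+ys.max())/2),.015))
E
```

```text
{'time_s': np.float64(22.55), 'qpos': array([ 24.235,  26.943, -16.766,  81.267,   6.178,  93.491, -93.947]), 'tool_pos': array([ 0.545, -0.145,  0.169]), 'tool_rot': array([-179.768,   20.623,  -10.99 ]), 'force': array([ 0.635,  0.939, -0.407]), 'grip_width': np.float64(0.044), 'grasp_force': np.float64(0.0)}
shift [-0.     0.106  0.354] turn [ 0.002 -0.013  0.009]
shift [0.006 0.107 0.054] turn [ 0.002 -0.013  0.009]
0.9 [0.51604013 0.25928539 0.015     ]
```

Ring is at the target in the tray. First align above the lever, then descend.

{"method": "apply_moves", "body": {
  "moves": [
    [0,0.05,0,0.002,-0.013,0.009,0.5],
    [0,0.1,0,0.002,-0.013,0.009,0.5],
    [0,0.105,0,0.002,-0.013,0.009,0.5],
    [0,0.105,0.02,0.002,-0.013,0.009,0.5],
    [0,0.105,0.02,0.002,-0.013,0.009,0.5]
  ]
}}

```text
time_s: 23.15
tool_pos: [0.5393, -0.1666, 0.1655]
tool_rot: [-180.0, 21.7, -11.9]
force: [-0.3, 0.3, 0.1]
grip_width: 0.0435
grasp_force: 0.0
```

```bash
python3 - <<'E'
from go import *
show()
P=np.array([.5164,-.1603,.1031]);Q=R.from_euler('xyz',[-179.87,21.74,-11.81],degrees=True)
delta(P,Q)
E
```

```text
{'time_s': np.float64(23.15), 'qpos': array([ 25.398,  27.923, -15.891,  80.536,   6.599,  94.289, -92.859]), 'tool_pos': array([ 0.539, -0.167,  0.166]), 'tool_rot': array([-179.985,   21.713,  -11.943]), 'force': array([-0.317,  0.283,  0.145]), 'grip_width': np.float64(0.044), 'grasp_force': np.float64(0.0)}
shift [ 0.005 -0.007  0.334] turn [ 0.001 -0.    -0.001]
```

{"method": "apply_moves", "body": {
  "moves": [
    [0.003,-0.007,0.1,0,0,0,0.5],
    [0.003,-0.007,0.2,0,0,0,0.5],
    [0.003,-0.007,0.27,0,0,0,0.5],
    [0.003,-0.007,0.31,0,0,0,0.5],
    [0.003,-0.007,0.335,0,0,0,0.5],
    [0.003,-0.007,0.335,0,0,0,0.5],
    [0.003,-0.007,0.335,0,0,0,0.5]
  ]
}}

```text
time_s: 23.85
tool_pos: [0.517, -0.1607, 0.104]
tool_rot: [180.0, 21.6, -12.0]
force: [0.3, 0.1, 1.0]
grip_width: 0.0434
grasp_force: 0.0
```

```bash
python3 st.py
```

```text
{'time_s': np.float64(23.85), 'qpos': array([ 25.934,  28.01 , -15.913,  87.813,   6.84 ,  86.875, -93.248]), 'tool_pos': array([ 0.517, -0.161,  0.104]), 'tool_rot': array([179.992,  21.596, -11.955]), 'force': array([0.319, 0.066, 1.01 ]), 'grip_width': np.float64(0.043), 'grasp_force': np.float64(0.0)}
force tool [-0.09426875 -0.13046783 -1.04910082]
lever angle 0.7133456485478181 d 0.0265082293102968 y 0.00018091379014870178
```

{"method": "apply_moves", "body": {
  "moves": [
    [0,0,0.006,0,0,0,0.3],
    [0,0,0.006,0,0,0,0.2],
    [0,0,0.006,0,0,0,0],
    [0,0,0.006,0,0,0,0],
    [0,0,0.006,0,0,0,0],
    [0,0,0.006,0,0,0,0],
    [0,0,0.006,0,0,0,0]
  ],
  "grip_force": 25
}}

```text
time_s: 24.55
tool_pos: [0.5161, -0.1602, 0.1025]
tool_rot: [-180.0, 21.7, -11.9]
force: [0.6, 0.4, 1.0]
grip_width: 0.0146
grasp_force: 25.0
```

```bash
python3 st.py
```

```text
{'time_s': np.float64(24.55), 'qpos': array([ 25.939,  28.031, -15.918,  87.994,   6.835,  86.732, -93.256]), 'tool_pos': array([ 0.516, -0.16 ,  0.102]), 'tool_rot': array([-179.991,   21.652,  -11.938]), 'force': array([0.605, 0.394, 1.013]), 'grip_width': np.float64(0.015), 'grasp_force': np.float64(24.999)}
force tool [ 0.10036529 -0.51067535 -1.12947076]
lever angle 0.6973973332314836 d 0.024719620784518326 y 0.0004091472669622271
```

{"method": "apply_moves", "body": {
  "moves": [
    [0,0,-0.01,0,0,0,0],
    [0,0,-0.02,0,0,0,0],
    [0,0,-0.03,0,0,0,0],
    [0,0,-0.04,0,0,0,0],
    [0,0,-0.047,0,0,0,0],
    [0,0,-0.047,0,0,0,0],
    [0,0,-0.047,0,0,0,0]
  ]
}}

```text
time_s: 25.25
tool_pos: [0.5192, -0.161, 0.1109]
tool_rot: [-180.0, 21.7, -11.9]
force: [-1.2, 1.3, -4.3]
grip_width: 0.0151
grasp_force: 25.0
```

```bash
python3 st.py; python3 -c "
from go import *
for t in (.76,.67,.57,.475,.38): print(round(t,3),end=' ');delta(*lever(t,.034),*lever(.76,.034))"
```

```text
{'time_s': np.float64(25.25), 'qpos': array([ 25.868,  27.975, -15.92 ,  87.043,   6.787,  87.769, -93.209]), 'tool_pos': array([ 0.519, -0.161,  0.111]), 'tool_rot': array([-179.994,   21.693,  -11.942]), 'force': array([-1.21 ,  1.299, -4.281]), 'grip_width': np.float64(0.015), 'grasp_force': np.float64(24.991)}
force tool [ 0.23267055 -1.01956332  4.51490086]
lever angle 0.7089186251257202 d 0.03372587732840108 y 0.00031834462341782477
0.76 shift [0. 0. 0.] turn [0. 0. 0.]
0.67 shift [-0.015 -0.     0.001] turn [ 0.    0.06 -0.  ]
0.57 shift [-0.032 -0.     0.003] turn [-0.     0.127 -0.   ]
0.475 shift [-0.048 -0.     0.007] turn [ 0.    0.19 -0.  ]
0.38 shift [-0.063 -0.     0.012] turn [-0.     0.253 -0.   ]
```

Lifted (4.5 N along the lever). Swinging to the front.

{"method": "apply_moves", "body": {
  "moves": [
    [-0.015,0,0,0,0.06,0,0],
    [-0.032,0,0.002,0,0.127,0,0],
    [-0.048,0,0.005,0,0.19,0,0],
    [-0.063,0,0.01,0,0.253,0,0],
    [-0.063,0,0.01,0,0.253,0,0],
    [-0.063,0,0.01,0,0.253,0,0]
  ]
}}

```text
time_s: 25.85
tool_pos: [0.506, -0.1581, 0.1138]
tool_rot: [180.0, 0.1, -11.9]
force: [-2.0, 3.8, -6.5]
grip_width: 0.0149
grasp_force: 25.0
```

```bash
python3 st.py
```

```text
{'time_s': np.float64(25.85), 'qpos': array([ 30.608,   9.624, -17.567, 107.201,   3.233,  63.787, -90.104]), 'tool_pos': array([ 0.506, -0.158,  0.114]), 'tool_rot': array([ 1.79995e+02,  1.35000e-01, -1.19410e+01]), 'force': array([-2.027,  3.803, -6.514]), 'grip_width': np.float64(0.015), 'grasp_force': np.float64(24.997)}
force tool [-2.75501169 -3.30166984  6.5205366 ]
lever angle 0.30516721866223473 d 0.03486733694164998 y 0.00045322569483024144
```

{"method": "apply_moves", "body": {
  "moves": [
    [-0.015,-0.003,0.002,0,0.06,0,0],
    [-0.031,-0.003,0.005,0,0.127,0,0],
    [-0.047,-0.003,0.009,0,0.19,0,0],
    [-0.062,-0.003,0.014,0,0.253,0,0],
    [-0.062,-0.003,0.014,0,0.253,0,0],
    [-0.062,-0.003,0.014,0,0.253,0,0]
  ]
}}

```text
time_s: 26.45
tool_pos: [0.495, -0.1555, 0.1109]
tool_rot: [180.0, -21.6, -11.9]
force: [1.3, -0.3, -8.2]
grip_width: 0.0148
grasp_force: 25.0
```

```bash
python3 st.py
```

```text
{'time_s': np.float64(26.45), 'qpos': array([ 33.359,  -6.911, -16.888, 127.163,  -5.813,  38.01 , -81.818]), 'tool_pos': array([ 0.495, -0.156,  0.111]), 'tool_rot': array([179.997, -21.617, -11.927]), 'force': array([ 1.303, -0.348, -8.202]), 'grip_width': np.float64(0.015), 'grasp_force': np.float64(24.998)}
force tool [-1.76997948  0.07085023  8.12125514]
lever angle -0.03054393300933722 d 0.03475886210152984 y 0.0006804332983139585
```

Lever is at the front position; lowering the collar.

{"method": "apply_moves", "body": {
  "moves": [
    [0,0,0.015,0,0,0,0],
    [0,0,0.03,0,0,0,0],
    [0,0,0.042,0,0,0,0],
    [0,0,0.048,0,0,0,0],
    [0,0,0.048,0,0,0,0],
    [0,0,0.048,0,0,0,0]
  ]
}}

```text
time_s: 27.05
tool_pos: [0.4983, -0.1562, 0.1018]
tool_rot: [180.0, -21.8, -12.0]
force: [-2.4, -0.1, -6.0]
grip_width: 0.0148
grasp_force: 25.0
```

```bash
python3 st.py
```

```text
{'time_s': np.float64(27.05), 'qpos': array([ 33.372,  -5.799, -17.106, 127.439,  -5.395,  36.497, -82.205]), 'tool_pos': array([ 0.498, -0.156,  0.102]), 'tool_rot': array([179.995, -21.76 , -11.953]), 'force': array([-2.423, -0.083, -6.017]), 'grip_width': np.float64(0.015), 'grasp_force': np.float64(25.001)}
force tool [-4.41662763  0.5827609   4.715831  ]
lever angle -0.053435231154988216 d 0.02512040258829293 y 0.0006810381251299065
```

{"method": "apply_moves", "body": {
  "moves": [
    [-0.004,0,0.003,0,0,0,0],
    [-0.008,0,0.006,0,0,0,0],
    [-0.008,0,0.006,0,0,0,0]
  ]
}}

```text
time_s: 27.35
tool_pos: [0.4984, -0.1562, 0.1014]
tool_rot: [180.0, -21.9, -11.9]
force: [-2.8, -0.7, -1.1]
grip_width: 0.0149
grasp_force: 25.0
```

```bash
python3 st.py
```

```text
{'time_s': np.float64(27.35), 'qpos': array([ 33.367,  -5.861, -17.106, 127.605,  -5.439,  36.214, -82.163]), 'tool_pos': array([ 0.498, -0.156,  0.101]), 'tool_rot': array([179.969, -21.937, -11.941]), 'force': array([-2.795, -0.692, -1.069]), 'grip_width': np.float64(0.015), 'grasp_force': np.float64(25.003)}
force tool [-2.8027786   1.25557358  0.02422826]
lever angle -0.05747261623483679 d 0.024695631843525877 y 0.0006811389221527929
```

Seated and stiff, so I'll open, retreat and look.

{"method": "apply_moves", "body": {
  "moves": [
    [-0.003,0,0,0,0,0,0.2],
    [-0.003,0,0,0,0,0,0.35],
    [-0.003,0,0,0,0,0,0.5],
    [-0.003,0,-0.1,0,0,0,0.5],
    [-0.003,0,-0.25,0,0,0,0.5],
    [-0.003,0,-0.4,0,0,0,0.5],
    [-0.003,0.2,-0.45,0,0,0,0.5],
    [0,0.45,-0.45,0,0,0,0.5],
    [0,0.7,-0.45,0,0,0,0.5],
    [0,0.8,-0.45,0,0,0,0.5],
    [0,0.8,-0.45,0,0,0,0.5]
  ]
}}

```text
time_s: 28.45
tool_pos: [0.4311, -0.3096, 0.1849]
tool_rot: [179.9, -21.9, -12.3]
force: [-0.7, -0.3, 0.3]
grip_width: 0.0435
grasp_force: 0.0
```

```bash
python3 - <<'E'
from go import *
show()
O=[]
for c in('scene','top'):
    I=np.ascontiguousarray(viewer.read_camera(c)[:,:,::-1]);q=proj(c,PIV+[0,0,.02]).astype(int)
    J=cv2.resize(I,None,fx=5,fy=5,interpolation=cv2.INTER_CUBIC)
    if c=='scene': 
        t=proj(c,[.51,.28,.02]).astype(int); X=cv2.resize(I[t[1]-60:t[1]+60,t[0]-65:t[0]+65],(270,250))
    for d,col in((.03,(0,255,0)),(.062,(255,0,0))):
        u=proj(c,lever(0,d)[0]);cv2.drawMarker(J,tuple(((u+.5)*5).astype(int).tolist()),col,0,10,1)
    O.append(J[q[1]*5-140:q[1]*5+110,q[0]*5-130:q[0]*5+130])
cv2.imwrite('pics/h5.png',np.hstack([*O,X]))
E
```

```text
{'time_s': np.float64(28.45), 'qpos': array([ 38.695,  -8.848,   0.829, 119.954, -12.687,  49.869, -56.174]), 'tool_pos': array([ 0.431, -0.31 ,  0.185]), 'tool_rot': array([179.932, -21.938, -12.27 ]), 'force': array([-0.709, -0.33 ,  0.349]), 'grip_width': np.float64(0.044), 'grasp_force': np.float64(0.0)}
```

View pics/h5.png

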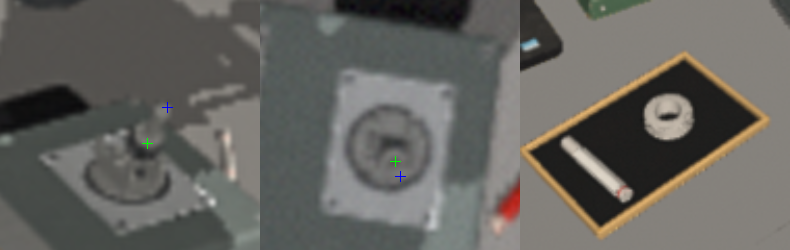

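The lever is at the front with its collar at the seated mark (147,143). The ring lies flat on the mat at (668,117) with the plug gauge undisturbed. Handing in.

```bash
python3 -c "
from cell import env
print(env.sign_off())"
```

```text
the job is handed in; nothing more can be done
None
```

The demagnetiser was switched on, the ring moved off at about 5 cm/s and set flat on the tray mat, and the toggle locked off at the front again; I handed the job in at about 28.5 s, and no verdict came back.

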